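# Sort inspected bearing housings into the pass and reject nests

## Robot

A 7-joint arm with a two-finger parallel gripper is mounted at the origin on the work surface. World frame = base frame: x ahead of the robot, y to its left, z up, the work surface at z = 0. Lengths are in m, angles in rad, forces in N, time in s.
With the tool pointing down it reaches from about 0.425 to 0.925 m from the base axis. Payload 6.8 kg.
Tool frame: the origin (TCP) lies at the very end of the fingers, on their centre line; the grasp point (between the pads) lies 19 mm behind it (env.grasp_offset is the distance from the TCP to the grasp point, in m); z points along the fingers, y is the line along which they close (so a half turn about z gives the same grasp; the last joint's range is limited). The gripper opens to 85 mm and grips with 20 to 120 N. Pads are 22 mm wide; open, the fingers measure 114 mm over their backs; the gripper's body (76 mm by 85 mm) begins 54 mm behind the grasp point. The pads swing forward as they close: fully open they stand 13 mm farther back than shut.
Start: joints at [1.011, 0.477, 0.022, 1.555, -0.011, 1.109, -0.083], TCP at [0.295, -0.607, 0.231] pointing down, gripper open.
Joint ranges: [-2.96, 2.96], [-0.34, 2.1], [-1.41, 1.46], [0.24, 2.44], [-1.37, 4.51], [0.17, 1.92], [-2.96, 2.96]. Speed limits (rad/s): [2.39, 2.39, 3.14, 3.14, 3.14, 3.14, 3.14].

## Interface

Orientations are given as a 3x3 rotation matrix whose columns are the frame's x, y, z axes.
In Python, from rig import telemetry, imaging, env gives the robot as it stands. The module is installed in compiled form; this text tells all that it offers.
- The arm moves only by the tool step_arm, never from a script. Its argument "moves" is a list of rows, each a list of 3 entries, a list of its own where there are three numbers: the turn, a rotation vector about the world's x, y, z in rad, then the shift along the world's x, y, z in mm, then the opening in per cent of the stroke, from 0 (shut) to 100 (fully open). A call has 1 to 5 rows; each row shifts and turns the commanded pose from where the row before left it; what a row does not reach is not made up. A row lasts 1/12 s, in which the tool goes at most 41.7 mm and 7.16 degrees, less where a joint would pass 70% of its speed; a pose out of reach is approached as far as the arm can. A call is refused whole if a number of a shift passes 41.7 or a number of a turn 0.125, either way. A call with a gripper value outside its range is refused whole. The fingers move at their own pace and stop on an object; "grip_force" is the grip in N (left out, the last holds). Time passes only in rows, so rows that do not move let the fingers close. It gives the time, the measured TCP pose, the force, the opening and the grip force at its end, in the units of the state.
- telemetry.read_state(): the state, without advancing time (a new reading comes with each control period).
- imaging.grab_frame(name): name is "scene" or "top" or "wrist"; returns a dict with "image" (420x560x3 uint8, red, green, blue), "K" (3x3 intrinsics, pixels), "rvec" (rotation vector, rad) and "tvec" (3), from world to camera coordinates, as OpenCV has them. Camera axes: x right, y down, z forward; pixel columns grow to the right and rows downward; lengths in m; the calibration is good to about 2 mm. A picture is of the moment at which its call begins. There is no depth.
- env.hand_in(): hands the job in; it is judged then, once.
The state is a dict: "t": time; "joint_positions": joint angles; "dq": joint speeds; "joint_efforts": joint torques, N m; "ee_pos": TCP position; "tool_rot": TCP orientation; "force": force on the tool from outside, world axes, zero at the start; "torque": the same for the moment, N m; "finger_gap": finger opening in m; "grip_force": force on a finger pad.
Only numpy, scipy, OpenCV 4.12 (cv2) and the standard library are available. Lean on these libraries where they do the work, as an engineer would, in place of code of your own. Each camera call takes 0.05 s, during which the arm holds its last target. There are 200 camera calls.

## Task

The inspector has tagged two of the three bearing housings: put the one with the green tag in the green-rimmed pass nest and the one with the red tag in the red-rimmed reject nest, each upright and down flat on the nest's floor. Set them down rather than dropping them. The housing without a tag has not been inspected yet: leave it, the parts bin, the tin and the screwdriver where they are.

Things in the scene. Friction and masses are not known exactly. Their poses are not given: they have to be found in the camera images.
- housing_green: Grey bearing housing, 450 g, upright on the bench (sizes in mm). Foot 40 (x) x 96 (y) x 12 high, a bolt hole at each end; mid-foot a hub with flat faces 34 apart in x, 54 long in y, topped by a flat 34 x 36 pad at height 62. Origin: centre of underside; z up. Grip along x on the flat faces, pads about 40 above the underside. Same when turned half round. GREEN tag, 32 x 34, on the top pad.
- housing_red: Grey bearing housing, 450 g, upright on the bench (sizes in mm). Foot 40 (x) x 96 (y) x 12 high, a bolt hole at each end; mid-foot a hub with flat faces 34 apart in x, 54 long in y, topped by a flat 34 x 36 pad at height 62. Origin: centre of underside; z up. Grip along x on the flat faces, pads about 40 above the underside. Same when turned half round. RED tag, 32 x 34, on the top pad.
- housing_plain: Grey bearing housing, 450 g, upright on the bench (sizes in mm). Foot 40 (x) x 96 (y) x 12 high, a bolt hole at each end; mid-foot a hub with flat faces 34 apart in x, 54 long in y, topped by a flat 34 x 36 pad at height 62. Origin: centre of underside; z up. Grip along x on the flat faces, pads about 40 above the underside. Same when turned half round. NO tag: top pad plain grey. Leave it alone.
- nest_pass: Pass nest: bolted to the bench (sizes in mm). Plate 68 (x) x 156 (y) x 5 thick with a GREEN rim, 15 high above the bench, round an open-topped pocket 52 (x) x 108 (y), floor 5 above the bench: a housing's foot has 6 play all round. Origin: on the bench below the pocket's centre; z up. Yaw varies; the two nests may trade places.
- nest_reject: Reject nest: bolted to the bench (sizes in mm). Plate 68 (x) x 156 (y) x 5 thick with a RED rim, 15 high above the bench, round an open-topped pocket 52 (x) x 108 (y), floor 5 above the bench: a housing's foot has 6 play all round. Origin: on the bench below the pocket's centre; z up. Yaw varies; the two nests may trade places.
- parts_bin: Open blue plastic bin with bolts in it, 100 (x) x 130 (y) x 60 mm high, loose on the bench to the robot's left. Origin: centre of the underside. Bystander.
- grease_tin: Round tin with a yellow band, 66 in diameter, 80 high (mm), standing loose on the bench to the robot's right. Origin: centre of the underside. Bystander.
- screwdriver: Screwdriver with an orange handle, 160 mm long, lying along its x on the bench to the robot's right; origin at its middle, on the bench. Bystander.
Things that resemble listed ones, but are neither listed nor needed, are in the scene too. Leave any pink look-alike of the housing_red alone. Leave any orange look-alike of the nest_pass alone.

How it is judged:
By the outcome, as a careful person would: the job done as asked, in the order asked, and still so for the second after the job is handed in, with the robot touching nothing.
It also fails if it takes over 53 s, if anything falls off the work surface, if the arm or the gripper's body presses on something with over 40 N, if the wrist force passes 120 N, or if a joint passes its speed limit or range.

## Working session

There is one attempt and no reset: what is moved stays moved. The work goes in short steps, Python scripts to look and compute and a tool call to move; the robot and the scene stay as the last step left them, time stands still between calls to the robot, and variables do not carry over. Pictures are saved under pics/ and viewed, at most 10 in all, crops included, and the job is handed in when it is done.

Besides the shell and the picture viewer there is one more tool, called after "Request:" as name([rows], argument=value, ...), one row to a line, values as JSON. step_arm: Moves the arm, as the interface text tells. Its arguments: {"type":"object","properties":{"moves":{"type":"array"},"grip_force":{"type":"number"}},"required":["moves"]}

```bash
mkdir -p pics; python3 - <<'E'
from rig import telemetry, imaging, env
import cv2,numpy as np,pickle
d={}
for n in ("top","scene"):
    f=imaging.grab_frame(n); d[n]=f
    cv2.imwrite(f"pics/{n}0.png",f["image"][:,:,::-1])
    R=cv2.Rodrigues(np.array(f["rvec"]))[0]; print(n,(-R.T@np.array(f["tvec"]).ravel()).round(3),np.array(f["K"]).round(1).tolist(), R.round(2).tolist())
pickle.dump(d,open("f0.pkl","wb"))
s=telemetry.read_state(); print(s["t"],s["ee_pos"],s["tool_rot"],env.grasp_offset,s["finger_gap"])
E
```

```text
top [ 0.321 -0.009  1.304] [[464.0, 0.0, 280.7], [0.0, 464.0, 207.2], [0.0, 0.0, 1.0]] [[-0.01, -1.0, -0.01], [-0.98, 0.01, -0.19], [0.19, 0.01, -0.98]]
scene [1.029 0.643 0.731] [[423.3, 0.0, 275.6], [0.0, 423.3, 211.7], [0.0, 0.0, 1.0]] [[-0.83, 0.56, 0.01], [0.36, 0.55, -0.75], [-0.42, -0.62, -0.66]]
0.1 [ 0.29448925 -0.60680014  0.23042594] [[ 8.99630360e-01  4.36651556e-01 -7.96446898e-04]
 [ 4.36652270e-01 -8.99629269e-01  1.40495061e-03]
 [-1.03033068e-04 -1.61170657e-03 -9.99998696e-01]] 0.0187 0.08551412380723042
```

View pics/top0.png

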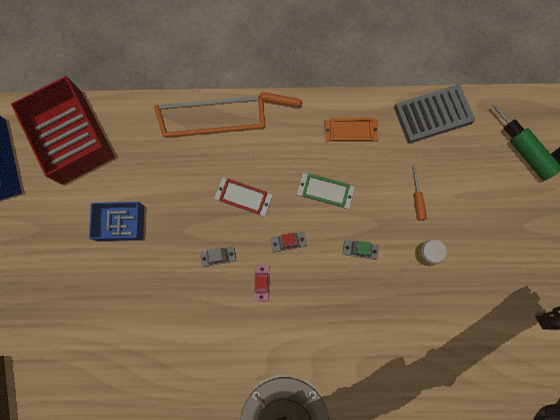

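View pics/scene0.png

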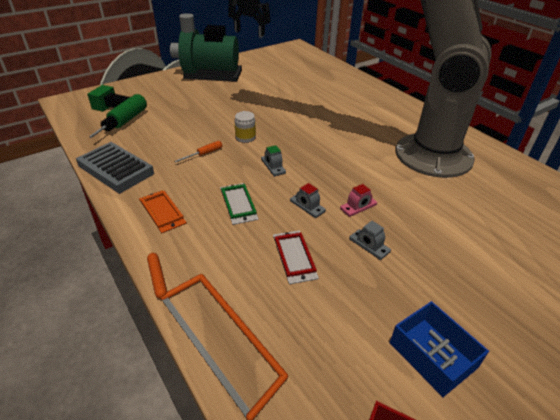

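The top view shows the green-tag housing at about (361,249), red-tag (289,241), plain (218,256) and the pink look-alike (261,283). The green nest is at (327,190), the red nest at (243,196) and an orange look-alike at (351,130). The scene view shows the same layout, with every housing upright.

```bash
cat > h.py <<'E'
import cv2,numpy as np
def ray(f,uv,z):
    R=cv2.Rodrigues(np.array(f["rvec"],float))[0]; t=np.array(f["tvec"],float).ravel()
    uv=np.atleast_2d(uv).astype(float); d=np.c_[uv,np.ones(len(uv))]@np.linalg.inv(np.array(f["K"])).T@R
    c=-R.T@t; return (c+d*((z-c[2])/d[:,2:]))[:,:2]
def proj(f,P):
    return cv2.projectPoints(np.atleast_2d(P).astype(float),np.array(f["rvec"],float),np.array(f["tvec"],float),np.array(f["K"]),None)[0][:,0]
def hsv(f): return cv2.cvtColor(np.ascontiguousarray(f["image"]),cv2.COLOR_RGB2HSV)
def mask(f,col):
    h,s,v=[a.astype(int) for a in cv2.split(hsv(f))]
    if col=="green": m=(h>45)&(h<85)&(s>90)&(v>40)
    if col=="red": m=((h<5)|(h>174))&(s>150)&(v>40)
    if col=="grey": m=(s<70)
    return m.astype(np.uint8)
def blobs(f,col,near,z,amin=40,rmax=25):
    "contours of colour near pixel -> minAreaRect in plane z: centre, sizes, yaw of long side"
    out=[]
    for c in cv2.findContours(mask(f,col),cv2.RETR_EXTERNAL,cv2.CHAIN_APPROX_NONE)[0]:
        if cv2.contourArea(c)<amin: continue
        q=c[:,0]; 
        if np.hypot(*(q.mean(0)-near))>rmax: continue
        w=ray(f,q,z)*1000; (x,y),_,_=r=cv2.minAreaRect(w.astype(np.float32))
        b=cv2.boxPoints(r); e=[b[1]-b[0],b[2]-b[1]]; e.sort(key=lambda a:-np.hypot(*a))
        yaw=np.degrees(np.arctan2(e[0][1],e[0][0]))%180
        out.append((round(x,1),round(y,1),*[round(float(np.hypot(*a)),1) for a in e],round(float(yaw),1)))
    return out
E
python3 - <<'E'
import pickle; from h import *
f=pickle.load(open("f0.pkl","rb"))["top"]
for n,c,p,z in [("nestG","green",(327,190),.015),("nestR","red",(243,196),.015),("tagG","green",(363,249),.062),("tagR","red",(289,241),.062),
 ("footG","grey",(361,249),.012),("footR","grey",(289,241),.012),("plain","grey",(218,256),.012)]:
    print(n,blobs(f,c,p,z))
for n,ps in dict(G=[(350,247),(373,251)],R=[(277,242),(301,239)]).items():
    print(n,(ray(f,ps,.012)*1000).round(0).tolist())
im=f["image"][160:310,190:450,::-1]; cv2.imwrite("pics/crop.png",cv2.resize(im,None,fx=3,fy=3,interpolation=cv2.INTER_CUBIC))
E
```

```text
nestG [(623.6, -127.1, 121.8, 67.0, 73.7)]
nestR [(609.2, 109.5, 121.3, 67.1, 69.7)]
tagG [(452.9, -218.2, 32.4, 31.2, 78.1)]
tagR [(476.8, -17.0, 32.3, 30.3, 100.5)]
footG [(453.8, -218.2, 95.3, 41.6, 80.7)]
footR [(477.4, -16.8, 94.9, 40.2, 100.6)]
plain [(440.7, 179.5, 96.2, 43.3, 99.6)]
G [[460.0, -190.0], [448.0, -253.0]]
R [[476.0, 14.0], [484.0, -54.0]]
```

View pics/crop.png

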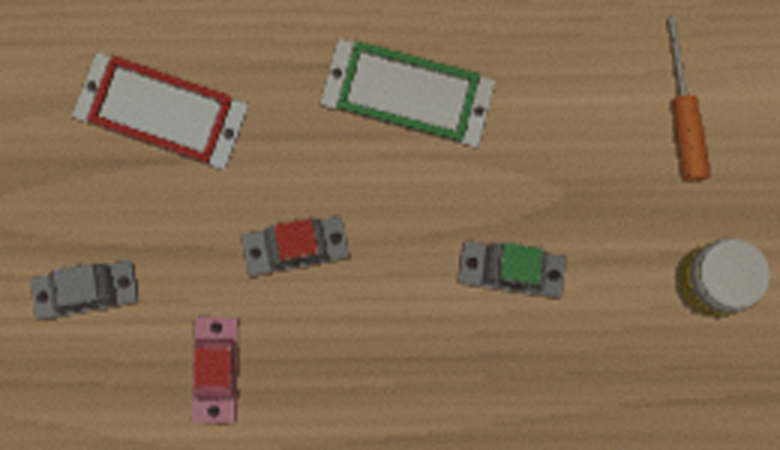

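The crop confirms the poses. Housing yaws are about −9.5° for green and +10.6° for red. Nest yaws are −16.3° for green and −20.3° for red. I'll move above the green housing first.

Request:
step_arm([
  [[0,0,0.0735],[12,30,0],100],
  [[0,0,0.0735],[12,30,0],100],
  [[0,0,0.0735],[12,30,0],100],
  [[0,0,0.0735],[12,30,0],100],
  [[0,0,0.0735],[12,30,0],100],
], grip_force=60)

```text
t: 0.52
ee_pos: [0.3548, -0.4556, 0.2309]
tool_rot: [[0.68, 0.733, -0.001], [0.733, -0.68, 0.001], [0.0, -0.001, -1.0]]
force: [0.6, -0.4, -0.7]
finger_gap: 0.0854
grip_force: 0.0
```

Request:
step_arm([
  [[0,0,0.0735],[12,30,0],100],
  [[0,0,0.0735],[12,30,0],100],
  [[0,0,0.0735],[12,30,0],100],
  [[0,0,0.0735],[12,30,0],100],
  [[0,0,0.0735],[12,30,0],100],
])

```text
t: 0.93
ee_pos: [0.4147, -0.3057, 0.2311]
tool_rot: [[0.371, 0.928, -0.001], [0.928, -0.371, 0.0], [-0.0, -0.001, -1.0]]
force: [1.3, -0.8, 0.3]
finger_gap: 0.0852
grip_force: 0.0
```

Request:
step_arm([
  [[0,0,0.0735],[12,30,0],100],
  [[0,0,0.0735],[12,30,0],100],
  [[0,0,0.0735],[12,30,0],100],
  [[0,0,0],[0,0,0],100],
  [[0,0,0],[0,0,0],100],
])

```text
t: 1.35
ee_pos: [0.4512, -0.2153, 0.2312]
tool_rot: [[0.159, 0.987, -0.0], [0.987, -0.159, 0.0], [0.0, -0.0, -1.0]]
force: [0.1, -0.7, -0.6]
finger_gap: 0.0853
grip_force: 0.0
```

```bash
cat >> h.py <<'E'
def st(goal=None):
    from rig import telemetry
    s=telemetry.read_state(); R=np.array(s["tool_rot"]); p=np.array(s["ee_pos"])*1000
    yaw=np.degrees(np.arctan2(R[1,1],R[0,1])); print("t",round(s["t"],2),"tcp",p.round(1),"yaw_y",round(yaw,2),"tilt",R[:2,2].round(4),"F",np.round(s["force"],1),"gap",round(s["finger_gap"]*1000,1))
    if goal:
        d=(goal[3]-yaw+90)%180-90; print("go",(np.array(goal[:3])-p).round(1),"rz",round(np.radians(d),4))
E
python3 - <<'E'
from h import *; from rig import imaging
st((453.5,-218.2,21,-9.5))
f=imaging.grab_frame("wrist"); cv2.imwrite("pics/w1.png",f["image"][:,:,::-1])
p=proj(f,[.453,-.218,.062])[0]; print(p)
for c,z,r in (("green",.062,60),("grey",.012,80)): print(c,blobs(f,c,p,z,300,r))
import pickle; pickle.dump(f,open("w1.pkl","wb"))
E
```

```text
t 1.35 tcp [ 451.2 -215.3  231.2] yaw_y -9.14 tilt [-0.0002  0.0005] F [ 0.1 -0.7 -0.6] gap 85.3
go [   2.3   -2.9 -210.2] rz -0.0063
[283.11887124 189.97115639]
green [(452.5, -218.2, 33.6, 31.6, 80.9)]
grey [(452.9, -218.0, 96.1, 39.0, 80.0)]
```

View pics/w1.png

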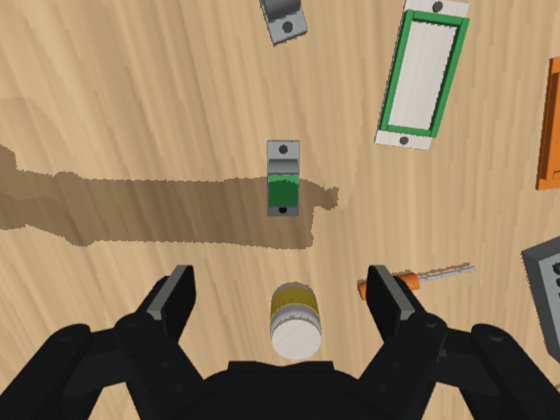

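The wrist view shows the green-tagged housing at (283,180), upright and centred between the open fingers, with the tin clear at (295,320). The refined pose is (452.7, −218.1) mm, yaw −9.7°. I'll descend and grip.

Request:
step_arm([
  [[0,0,-0.009],[1.5,-2.8,-30],100],
  [[0,0,0],[0,0,-40],100],
  [[0,0,0],[0,0,-40],100],
  [[0,0,0],[0,0,-40],100],
  [[0,0,0],[0,0,-25],100],
])

```text
t: 1.82
ee_pos: [0.4493, -0.2213, 0.0527]
tool_rot: [[0.175, 0.985, -0.004], [0.985, -0.175, 0.001], [0.0, -0.004, -1.0]]
force: [0.0, -0.7, -0.1]
finger_gap: 0.0859
grip_force: 0.0
```

Request:
step_arm([
  [[0,0,0],[0,0,-15],100],
  [[0,0,0],[0,0,-12],100],
  [[0,0,0],[0,0,-8],100],
  [[0,0,0],[0,0,0],100],
  [[0,0,0],[0,0,0],60],
])

```text
t: 2.23
ee_pos: [0.4519, -0.221, 0.0213]
tool_rot: [[0.173, 0.985, -0.001], [0.985, -0.173, -0.0], [-0.0, -0.001, -1.0]]
force: [0.1, 0.2, -0.3]
finger_gap: 0.0753
grip_force: 0.0
```

Request:
step_arm([
  [[0,0,0],[0,0,0],50],
  [[0,0,0],[0,0,0],40],
  [[0,0,0],[0,0,0],30],
  [[0,0,0],[0,0,0],20],
  [[0,0,0],[0,0,0],20],
])

```text
t: 2.65
ee_pos: [0.4528, -0.2204, 0.0222]
tool_rot: [[0.172, 0.985, 0.001], [0.985, -0.172, -0.001], [-0.001, 0.001, -1.0]]
force: [-0.2, -0.4, 7.2]
finger_gap: 0.0333
grip_force: 59.6
```

Request:
step_arm([
  [[0,0,0],[0,0,0],20],
  [[0,0,0],[0,0,0],20],
  [[0,0,0],[0,0,0],20],
  [[0,0,0],[0,0,0],20],
  [[0,0,0],[0,0,0],20],
])

```text
t: 3.07
ee_pos: [0.4528, -0.2204, 0.0222]
tool_rot: [[0.172, 0.985, 0.001], [0.985, -0.172, -0.001], [-0.001, 0.001, -1.0]]
force: [-0.5, 0.6, 6.4]
finger_gap: 0.0334
grip_force: 59.6
```

Request:
step_arm([
  [[0,0,0],[0,0,5],20],
  [[0,0,0],[0,0,15],20],
  [[0,0,0],[0,0,25],20],
  [[0,0,0],[0,0,25],20],
  [[0,0,0],[0,0,10],20],
])

```text
t: 3.48
ee_pos: [0.4532, -0.2204, 0.1039]
tool_rot: [[0.172, 0.985, 0.003], [0.985, -0.172, -0.001], [-0.001, 0.003, -1.0]]
force: [0.8, 0.0, -2.6]
finger_gap: 0.0334
grip_force: 60.5
```

```bash
python3 - <<'E'
from h import *; import pickle
f=pickle.load(open("w1.pkl","rb"))
p=proj(f,[.6236,-.127,.015])[0]
print(p,blobs(f,"green",p,.015,300,80))
st((623.6,-129.4,102,-16.3))
from rig import imaging
g=imaging.grab_frame("wrist"); p=proj(g,[.4528,-.218,.142])[0]
print(p,blobs(g,"green",p,.142,300,80)); p=proj(g,[.6236,-.127,.015])[0]; print(p,blobs(g,"green",p,.015,300,80))
cv2.imwrite("pics/w2.png",g["image"][:,:,::-1])
E
```

```text
[421.90408665  77.0072994 ] [(622.9, -126.6, 122.4, 69.3, 73.7)]
t 3.48 tcp [ 453.2 -220.4  103.9] yaw_y -9.88 tilt [ 0.0029 -0.0012] F [ 0.8  0.  -2.6] gap 33.4
go [170.4  91.   -1.9] rz -0.1121
[280.08316679 307.07832246] [(452.7, -219.2, 34.9, 32.8, 80.0)]
[498.48526512  48.0218737 ] [(618.3, -140.5, 93.6, 70.9, 73.6)]
```

View pics/w2.png

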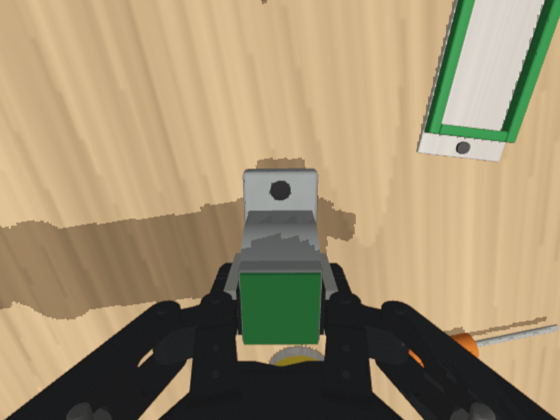

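The wrist view shows the green housing held square between the fingers, tag centred at (280,307). The pass nest's near end is in view at (465,130). I'll carry it over.

Request:
step_arm([
  [[0,0,-0.012],[14,8,0],20],
  [[0,0,-0.02],[28,15,0],20],
  [[0,0,-0.02],[28,15,0],20],
  [[0,0,-0.02],[28,15,0],20],
  [[0,0,-0.02],[28,15,0],20],
])

```text
t: 3.95
ee_pos: [0.5783, -0.1513, 0.0997]
tool_rot: [[0.263, 0.965, -0.002], [0.965, -0.263, 0.0], [-0.0, -0.002, -1.0]]
force: [0.9, -0.7, -3.0]
finger_gap: 0.0332
grip_force: 60.5
```

Request:
step_arm([
  [[0,0,-0.02],[28,15,0],20],
  [[0,0,0],[16,9,0],20],
  [[0,0,0],[0,0,-10],20],
  [[0,0,0],[0,0,-10],20],
  [[0,0,0],[0,0,0],20],
])

```text
t: 4.37
ee_pos: [0.6188, -0.1284, 0.0773]
tool_rot: [[0.281, 0.96, -0.007], [0.96, -0.281, 0.0], [-0.002, -0.007, -1.0]]
force: [-1.8, -0.3, -4.3]
finger_gap: 0.0333
grip_force: 60.5
```

```bash
python3 - <<'E'
from h import *; from rig import imaging
st((623.3,-128.5,27,-16.3))
g=imaging.grab_frame("wrist"); z=.082-.022+.062; p=proj(g,[.6233,-.127,z])[0]
for c in cv2.findContours(mask(g,"green"),cv2.RETR_EXTERNAL,cv2.CHAIN_APPROX_NONE)[0]:
    if cv2.contourArea(c)>300: print(cv2.boundingRect(c), cv2.minAreaRect(ray(g,c[:,0],.015).astype(np.float32)*1000))
print("tag",p,blobs(g,"green",p,z,300,80))
t=imaging.grab_frame("top")
for n,P,zz in (("tag",[.6233,-.127,z],z),("rim",[.623,-.127,.015],.015)):
    p=proj(t,P)[0]; print(n,p,blobs(t,"green",p,zz,40,25))
im=np.hstack([g["image"],cv2.resize(t["image"][150:240,270:390],(560,420))]); cv2.imwrite("pics/w3.png",cv2.resize(im,(800,300))[:,:,::-1])
E
```

```text
t 4.37 tcp [ 618.8 -128.4   77.3] yaw_y -16.31 tilt [-0.007   0.0002] F [-1.8 -0.3 -4.3] gap 33.3
go [  4.5  -0.1 -50.3] rz 0.0001
(240, 273, 81, 71) ((596.2962036132812, -200.56832885742188), (68.385498046875, 63.9954719543457), 74.04202270507812)
(240, 134, 100, 129) ((628.1566772460938, -113.79397583007812), (96.40030670166016, 67.40914154052734), 73.62210845947266)
tag [290.88233287 316.85487015] [(620.1, -122.5, 32.8, 30.7, 74.0)]
tag [329.21268994 180.50757507] [(606.6, -87.6, 62.3, 48.6, 165.1)]
rim [325.76688757 189.99336145] [(632.5, -94.7, 68.0, 53.0, 165.1)]
```

View pics/w3.png

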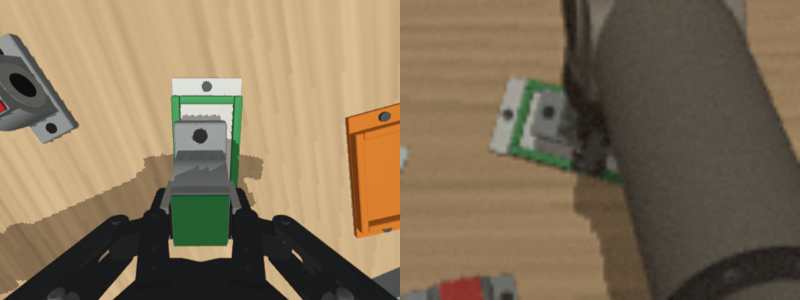

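The wrist image shows the foot over the pocket, level and parallel to the green rim, with the tag at (280,308). I'll let the arm settle before going lower.

Request:
step_arm([
  [[0,0,0],[0,0,-10],20],
  [[0,0,0],[0,0,-10],20],
  [[0,0,0],[0,0,0],20],
  [[0,0,0],[0,0,0],20],
  [[0,0,0],[0,0,0],20],
])

```text
t: 4.88
ee_pos: [0.6222, -0.1282, 0.0613]
tool_rot: [[0.281, 0.96, -0.0], [0.96, -0.281, 0.0], [0.0, -0.0, -1.0]]
force: [0.1, 0.3, -2.9]
finger_gap: 0.0335
grip_force: 60.5
```

Request:
step_arm([
  [[0,0,0],[0.8,-0.6,-8],20],
  [[0,0,0],[0,0,-10],20],
  [[0,0,0],[0,0,-8],20],
  [[0,0,0],[0,0,-3],20],
  [[0,0,0],[0,0,0],20],
])

```text
t: 5.3
ee_pos: [0.6219, -0.1285, 0.0307]
tool_rot: [[0.281, 0.96, -0.003], [0.96, -0.281, 0.0], [-0.0, -0.003, -1.0]]
force: [-0.5, 0.2, -3.5]
finger_gap: 0.0333
grip_force: 60.5
```

Request:
step_arm([
  [[0,0,0],[0,0,-1],20],
  [[0,0,0],[0,0,-1],20],
  [[0,0,0],[0,0,-1],20],
  [[0,0,0],[0,0,0],20],
  [[0,0,0],[0,0,0],20],
])

```text
t: 5.72
ee_pos: [0.6231, -0.1287, 0.0295]
tool_rot: [[0.281, 0.96, 0.0], [0.96, -0.281, -0.0], [0.0, 0.0, -1.0]]
force: [-0.8, -1.0, -3.9]
finger_gap: 0.0332
grip_force: 60.5
```

Request:
step_arm([
  [[0,0,0],[0,0,-1],20],
  [[0,0,0],[0,0,-0.7],20],
  [[0,0,0],[0,0,-0.5],20],
  [[0,0,0],[0,0,0],20],
  [[0,0,0],[0,0,0],20],
])

```text
t: 6.13
ee_pos: [0.623, -0.1287, 0.0273]
tool_rot: [[0.281, 0.96, 0.0], [0.96, -0.281, -0.0], [-0.0, 0.0, -1.0]]
force: [-1.4, -0.0, -0.3]
finger_gap: 0.0335
grip_force: 60.6
```

Request:
step_arm([
  [[0,0,0],[0,0,-0.5],20],
  [[0,0,0],[0,0,0],20],
  [[0,0,0],[0,0,0],20],
])

```text
t: 6.38
ee_pos: [0.6231, -0.1287, 0.0273]
tool_rot: [[0.281, 0.96, 0.0], [0.96, -0.281, -0.0], [-0.0, 0.0, -1.0]]
force: [-2.3, 1.3, 5.4]
finger_gap: 0.0333
grip_force: 61.5
```

Request:
step_arm([
  [[0,0,0],[0,0,0],45],
  [[0,0,0],[0,0,0],60],
  [[0,0,0],[0,0,0],80],
  [[0,0,0],[0,0,0],100],
  [[0,0,0],[0,0,0],100],
])

```text
t: 6.8
ee_pos: [0.6231, -0.1287, 0.0265]
tool_rot: [[0.281, 0.96, 0.0], [0.96, -0.281, 0.0], [0.0, 0.0, -1.0]]
force: [-0.0, 0.7, 0.0]
finger_gap: 0.0837
grip_force: 0.0
```

Request:
step_arm([
  [[0,0,0],[0,0,0],100],
  [[0,0,0],[0,0,10],100],
  [[0,0,0],[0,0,25],100],
  [[0,0,0],[0,0,40],100],
  [[0,0,0],[0,0,40],100],
])

```text
t: 7.22
ee_pos: [0.622, -0.1285, 0.1425]
tool_rot: [[0.28, 0.96, -0.002], [0.96, -0.28, 0.001], [-0.0, -0.003, -1.0]]
force: [1.0, -0.2, 0.6]
finger_gap: 0.0851
grip_force: 0.0
```

Request:
step_arm([
  [[0,0,0],[0,0,40],100],
  [[0,0,0.094],[-29,22,20],100],
  [[0,0,0.094],[-29,22,0],100],
  [[0,0,0.094],[-29,22,0],100],
  [[0,0,0.094],[-29,22,0],100],
])

```text
t: 7.63
ee_pos: [0.5059, -0.0398, 0.2029]
tool_rot: [[-0.096, 0.995, 0.002], [0.995, 0.096, -0.001], [-0.001, 0.002, -1.0]]
force: [-0.7, 0.9, 0.3]
finger_gap: 0.0857
grip_force: 0.0
```

Request:
step_arm([
  [[0,0,0.094],[-29,22,0],100],
  [[0,0,0],[0,0,0],100],
  [[0,0,0],[0,0,0],100],
  [[0,0,0],[0,0,0],100],
])

```text
t: 7.97
ee_pos: [0.4788, -0.0191, 0.2025]
tool_rot: [[-0.183, 0.983, 0.002], [0.983, 0.183, -0.001], [-0.001, 0.002, -1.0]]
force: [0.6, -1.2, -0.7]
finger_gap: 0.0854
grip_force: 0.0
```

```bash
python3 - <<'E'
from h import *; from rig import imaging
st((477.1,-16.9,22,10.6))
g=imaging.grab_frame("wrist")
for n,c,P,r in (("tagR","red",[.4771,-.0169,.062],60),("footR","grey",[.4771,-.0169,.012],80),("nestR","red",[.609,.1095,.015],80),("tagG","green",[.6235,-.1267,.067],60)):
    p=proj(g,P)[0]; print(n,p,blobs(g,c,p,P[2],300,r))
s=imaging.grab_frame("scene")
im=np.hstack([g["image"],cv2.resize(s["image"][150:300,180:380],(560,420))]); cv2.imwrite("pics/w4.png",cv2.resize(im,(800,300))[:,:,::-1])
E
```

```text
t 7.97 tcp [478.8 -19.1 202.5] yaw_y 10.56 tilt [ 0.0019 -0.0005] F [ 0.6 -1.2 -0.7] gap 85.4
go [  -1.7    2.2 -180.5] rz 0.0006
tagR [279.64295332 192.81677148] [(477.3, -16.9, 33.8, 31.4, 99.6)]
footR [279.71085759 181.12531305] [(477.5, -16.5, 96.3, 39.4, 99.7)]
nestR [427.85508082  86.92249635] [(608.9, 110.8, 124.0, 68.3, 69.7)]
tagG [390.784158   310.62654408] [(597.2, -96.8, 104.8, 59.4, 73.5)]
```

View pics/w4.png

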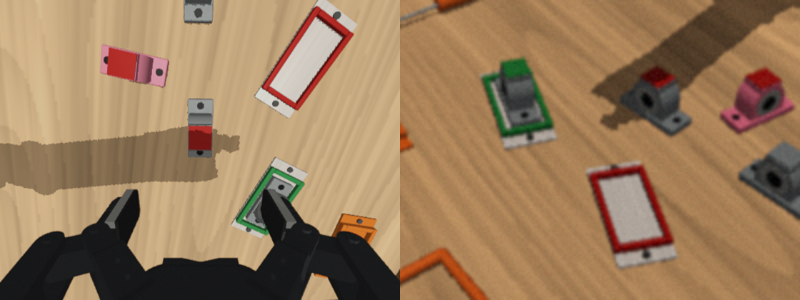

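The left half (wrist) shows the red-tag housing centred between the fingers at about (200,128), with the pink look-alike clear to one side. The right half (scene) shows the green housing upright in the green nest at about (518,95). Next I'll descend on the red housing.

Request:
step_arm([
  [[0,0,-0.006],[-1.5,2.4,-25],100],
  [[0,0,0],[0,0,-40],100],
  [[0,0,0],[0,0,-40],100],
  [[0,0,0],[0,0,-35],100],
  [[0,0,0],[0,0,-20],100],
])

```text
t: 8.48
ee_pos: [0.4753, -0.0172, 0.038]
tool_rot: [[-0.177, 0.984, -0.004], [0.984, 0.177, 0.0], [0.001, -0.004, -1.0]]
force: [-0.4, -0.2, 0.4]
finger_gap: 0.0856
grip_force: 0.0
```

Request:
step_arm([
  [[0,0,0],[0,0,-12],100],
  [[0,0,0],[0,0,-8],100],
  [[0,0,0],[0,0,0],100],
  [[0,0,0],[0,0,0],100],
  [[0,0,0],[0,0,0],60],
])

```text
t: 8.9
ee_pos: [0.4776, -0.0164, 0.0224]
tool_rot: [[-0.178, 0.984, 0.002], [0.984, 0.178, -0.0], [-0.0, 0.002, -1.0]]
force: [-0.0, -0.6, 0.3]
finger_gap: 0.0754
grip_force: 0.0
```

Request:
step_arm([
  [[0,0,0],[0,0,0],50],
  [[0,0,0],[0,0,0],40],
  [[0,0,0],[0,0,0],30],
  [[0,0,0],[0,0,0],20],
  [[0,0,0],[0,0,0],20],
])

```text
t: 9.32
ee_pos: [0.4772, -0.0163, 0.0224]
tool_rot: [[-0.178, 0.984, 0.002], [0.984, 0.178, -0.0], [-0.0, 0.001, -1.0]]
force: [0.7, -0.6, 6.4]
finger_gap: 0.0333
grip_force: 59.5
```

Request:
step_arm([
  [[0,0,0],[0,0,0],20],
  [[0,0,0],[0,0,0],20],
  [[0,0,0],[0,0,0],20],
])

```text
t: 9.57
ee_pos: [0.4772, -0.0163, 0.0224]
tool_rot: [[-0.178, 0.984, 0.001], [0.984, 0.178, -0.0], [-0.0, 0.001, -1.0]]
force: [0.2, -0.5, 6.0]
finger_gap: 0.0332
grip_force: 59.5
```

Request:
step_arm([
  [[0,0,0],[0,0,5],20],
  [[0,0,0],[0,0,15],20],
  [[0,0,0],[0,0,25],20],
  [[0,0,0],[0,0,25],20],
  [[0,0,0],[0,0,10],20],
])

```text
t: 9.98
ee_pos: [0.4774, -0.0161, 0.1041]
tool_rot: [[-0.179, 0.984, 0.003], [0.984, 0.179, 0.0], [-0.0, 0.003, -1.0]]
force: [0.8, -0.0, -3.5]
finger_gap: 0.0334
grip_force: 60.8
```

Request:
step_arm([
  [[0,0,-0.05],[12,12,0],20],
  [[0,0,-0.08],[20,19,0],20],
  [[0,0,-0.08],[20,19,0],20],
  [[0,0,-0.08],[20,19,0],20],
  [[0,0,-0.08],[20,19,0],20],
])

```text
t: 10.4
ee_pos: [0.5685, 0.0722, 0.1008]
tool_rot: [[0.194, 0.981, -0.001], [0.981, -0.194, -0.001], [-0.001, -0.001, -1.0]]
force: [0.4, -0.4, -3.3]
finger_gap: 0.0333
grip_force: 60.5
```

Request:
step_arm([
  [[0,0,-0.08],[20,19,0],20],
  [[0,0,-0.083],[20,20,0],20],
  [[0,0,0],[0,0,-15],20],
  [[0,0,0],[0,0,-15],20],
  [[0,0,0],[0,0,0],20],
])

```text
t: 10.82
ee_pos: [0.6056, 0.1104, 0.0677]
tool_rot: [[0.345, 0.939, -0.007], [0.939, -0.345, -0.002], [-0.004, -0.006, -1.0]]
force: [-1.7, -0.9, -5.0]
finger_gap: 0.0335
grip_force: 60.5
```

Request:
step_arm([
  [[0,0,0],[0,0,0],20],
  [[0,0,0],[0,0,0],20],
  [[0,0,0],[0,0,0],20],
])

```text
t: 11.07
ee_pos: [0.6089, 0.1104, 0.0724]
tool_rot: [[0.347, 0.938, 0.001], [0.938, -0.347, 0.0], [0.001, 0.001, -1.0]]
force: [0.6, 1.0, -3.9]
finger_gap: 0.0335
grip_force: 60.5
```

```bash
python3 - <<'E'
from h import *; from rig import imaging, telemetry
st((609.0,110.5,27.3,-20.3))
z=telemetry.read_state()["ee_pos"][2]+.0396
g=imaging.grab_frame("wrist")
for n,c,P,r in (("tagR","red",[.609,.1105,z],60),("nestR","red",[.609,.1105,.015],90)):
    p=proj(g,P)[0]; print(n,p,blobs(g,c,p,P[2],300,r))
cv2.imwrite("pics/w5.png",g["image"][:,:,::-1])
E
```

```text
t 11.07 tcp [608.9 110.4  72.4] yaw_y -20.29 tilt [0.0011 0.0002] F [ 0.6  1.  -3.9] gap 33.5
go [  0.1   0.1 -45.1] rz -0.0002
tagR [282.02026193 313.42841967] [(608.1, 110.0, 34.4, 32.1, 69.5)]
nestR [281.29107622 226.32562943] [(581.6, 38.5, 66.6, 62.1, 69.5), (616.7, 128.3, 85.1, 67.0, 69.7)]
```

View pics/w5.png

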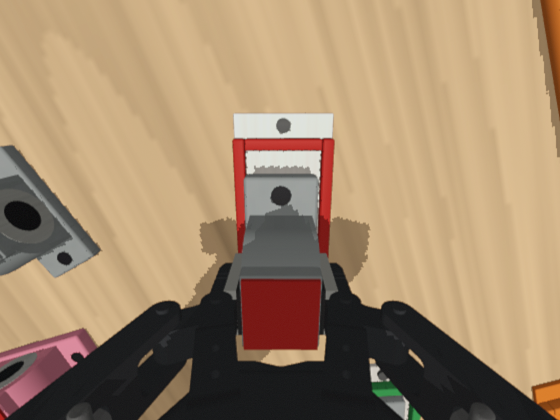

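The wrist view shows the red housing level above the pocket, foot at (281,195), parallel to the red rim. I'll lower it.

Request:
step_arm([
  [[0,0,0],[0.6,0.3,-12],20],
  [[0,0,0],[0,0,-12],20],
  [[0,0,0],[0,0,-10],20],
  [[0,0,0],[0,0,-6],20],
  [[0,0,0],[0,0,0],20],
])

```text
t: 11.53
ee_pos: [0.6074, 0.1106, 0.0291]
tool_rot: [[0.346, 0.938, -0.004], [0.938, -0.346, -0.001], [-0.002, -0.003, -1.0]]
force: [-1.0, -0.4, -4.8]
finger_gap: 0.0332
grip_force: 60.8
```

Request:
step_arm([
  [[0,0,0],[0,0,-1],20],
  [[0,0,0],[0,0,-1],20],
  [[0,0,0],[0,0,-0.7],20],
  [[0,0,0],[0,0,0],20],
  [[0,0,0],[0,0,0],20],
])

```text
t: 11.95
ee_pos: [0.6094, 0.1111, 0.0293]
tool_rot: [[0.346, 0.938, 0.001], [0.938, -0.346, 0.0], [0.0, 0.001, -1.0]]
force: [-0.5, -0.4, -3.8]
finger_gap: 0.0332
grip_force: 60.8
```

Request:
step_arm([
  [[0,0,0],[0,0,-1],20],
  [[0,0,0],[0,0,-0.7],20],
  [[0,0,0],[0,0,-0.4],20],
  [[0,0,0],[0,0,0],20],
  [[0,0,0],[0,0,0],20],
])

```text
t: 12.37
ee_pos: [0.6093, 0.1111, 0.0275]
tool_rot: [[0.346, 0.938, 0.001], [0.938, -0.346, -0.0], [0.0, 0.001, -1.0]]
force: [-3.3, -1.0, 5.0]
finger_gap: 0.0333
grip_force: 61.8
```

Force is now +5 N, so it's seated. I'll release and retreat.

Request:
step_arm([
  [[0,0,0],[0,0,0],45],
  [[0,0,0],[0,0,0],60],
  [[0,0,0],[0,0,0],80],
  [[0,0,0],[0,0,0],100],
  [[0,0,0],[0,0,0],100],
])

```text
t: 12.78
ee_pos: [0.6092, 0.1111, 0.0267]
tool_rot: [[0.346, 0.938, 0.0], [0.938, -0.346, 0.0], [0.0, 0.0, -1.0]]
force: [0.1, -0.0, -0.8]
finger_gap: 0.084
grip_force: 0.0
```

Request:
step_arm([
  [[0,0,0],[0,0,0],100],
  [[0,0,0],[0,0,10],100],
  [[0,0,0],[0,0,25],100],
  [[0,0,0],[0,0,40],100],
  [[0,0,0],[0,0,40],100],
])

```text
t: 13.2
ee_pos: [0.6081, 0.1108, 0.1427]
tool_rot: [[0.346, 0.938, -0.003], [0.938, -0.346, -0.0], [-0.001, -0.002, -1.0]]
force: [1.5, -0.2, 0.4]
finger_gap: 0.0853
grip_force: 0.0
```

Request:
step_arm([
  [[0,0,0],[0,0,40],100],
  [[0,0,0],[-25,-10,30],100],
  [[0,0,0],[-30,-10,0],100],
  [[0,0,0],[-30,-10,0],100],
  [[0,0,0],[-20,0,0],100],
])

```text
t: 13.62
ee_pos: [0.5019, 0.0788, 0.2129]
tool_rot: [[0.348, 0.937, 0.001], [0.937, -0.348, -0.002], [-0.001, 0.001, -1.0]]
force: [-0.8, 0.3, -0.1]
finger_gap: 0.0852
grip_force: 0.0
```

Request:
step_arm([
  [[0,0,0],[0,0,0],100],
  [[0,0,0],[0,0,0],100],
  [[0,0,0],[0,0,0],100],
])

```text
t: 13.87
ee_pos: [0.505, 0.0812, 0.2126]
tool_rot: [[0.346, 0.938, 0.002], [0.938, -0.346, 0.0], [0.001, 0.002, -1.0]]
force: [0.1, 0.3, -0.8]
finger_gap: 0.0858
grip_force: 0.0
```

```bash
python3 - <<'E'
from h import *; from rig import imaging, telemetry
st(); s=imaging.grab_frame("scene"); t=imaging.grab_frame("top")
for n,c,P in (("R","red",[.610,.1108,.067]),("G","green",[.6235,-.1267,.067])):
    p=proj(t,P)[0]; print(n,p,blobs(t,c,p,.067,30,15))
im=np.hstack([cv2.resize(t["image"][150:300,190:390],(560,420)),cv2.resize(s["image"][150:300,180:380],(560,420))]); cv2.imwrite("pics/w6.png",cv2.resize(im,(800,300))[:,:,::-1])
E
```

```text
t 13.87 tcp [505.   81.2 212.6] yaw_y -20.25 tilt [0.0019 0.0004] F [ 0.1  0.3 -0.8] gap 85.8
R [240.61983878 191.48174835] []
G [327.2567933  185.45491722] [(611.3, -122.5, 117.3, 64.4, 73.7)]
```

View pics/w6.png

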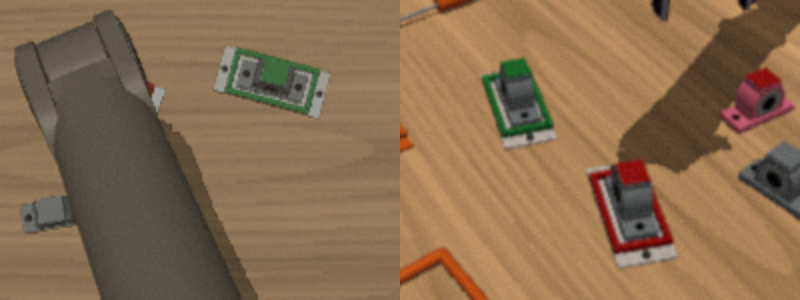

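The scene half shows both housings upright inside their matching rims, green at (518,95) and red at (632,205). The plain and pink ones haven't moved, and the gripper is clear, so I'm handing in.

```bash
python3 -c "
from rig import env
print(env.hand_in())"
```

```text
the job is handed in; nothing more can be done
None
```

The green-tagged housing is in the pass nest and the red-tagged one in the reject nest, both set down upright, nothing else handled, and the job was handed in at about 14 s of the 53 s allowed (no verdict was returned).

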